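# Bring the vitamin dispenser round to its marked day and press the release key

## Task

On the grey weekly vitamin dispenser, advance the white day wheel anticlockwise (seen from above), click by click, by gently flicking its lugs with a fingertip, until the one long lug rests in its click position pointing straight at the steel pointer rib on the base; do not let it go a click too far. Then press the round release key beside the wheel fully down and let it come up again. Do not lift the dispenser or shove it about, and leave the other things on the counter where they are.

Things in the scene. Friction and masses are not known exactly. Their poses are not given: they have to be found in the camera images.
- dispenser: Weekly vitamin dispenser, loose on the counter on rubber feet, about 1 kg. Grey rectangular base, 208 x 250 mm, its flat top 30 mm above the counter. Origin: on the counter plane, under the wheel's axis. In its own axes the base spans x -118 to +90 mm and y -90 to +160 mm; its -x side is the front (pointer), z is up. The wheel's axis is at x = y = 0; the key's axis is at x = -20, y = +120 mm.
- wheel (a joint): Angle of the white day wheel, rad: 0 with the long lug at the pointer, growing anticlockwise from above. Lugs lie at pi + value + multiples of 2 pi/7 = 0.898 in the dispenser's frame. Detents hold it every 0.898 rad; pushed just past half a click it snaps to the next, at 2 to 3 N on a lug. Starts at rest 2 to 4 clicks short of 0 (near -3.59, -2.69 or -1.80); end stops -4.49 and +1.30.
- long_lug_tip (a point): Tip of the long lug, 88 mm from the wheel's axis, 44 mm above the counter. Seven radial lugs stand out evenly from the wheel's rim: six reach 70 mm from the axis, this one 88 mm. Lugs are 7 mm wide, 33 to 55 mm above the counter; the gaps between them are open down to the base top at 30 mm.
- wheel_center (a point): Point on the wheel's upright axis at the disc's top face, 56 mm above the counter. The disc has radius 40 mm and spans 32 to 56 mm above the counter; a steel hub cap of radius 11 mm rises to 61 mm.
- pointer (a point): Top of the pointer: a low steel rib, 16 mm long, 4 mm wide and 6 mm high, lying radially on the base top at its front, 95 to 111 mm from the wheel's axis; this point is 103 mm from the axis and 36 mm above the counter.
- key (a joint): Travel of the release key, m: 0 up, 0.007 fully pressed (downwards). Round white key, 30 mm across, beside the wheel; sprung, 1 N to start it, 4 N fully down; it comes up by itself.
- key_top (a point): Centre of the key's top face, 44 mm above the counter when up.
- juicer: Bystander, loose: yellow plastic citrus juicer, 116 mm across, 73 mm high, with a short tab at +x. Origin under its centre.
- butter: Bystander, loose: covered glass butter dish, 100 x 160 mm, 67 mm high. Origin under its centre.
- shaker: Bystander, loose: empty steel shaker with a flip-top lid, 68 mm across, 103 mm high. Origin under its centre.
- tongs: Bystander, loose: steel sugar tongs lying flat, 120 mm long, 36 mm wide, 8 mm high. Origin near its middle, on the counter.

How it is judged:
By the outcome, as a careful person would: the job done as asked, in the order asked, and still so for the second after the job is handed in, with the robot touching nothing.
It also fails if it takes over 64 s, if anything falls off the work surface, if the arm or the gripper's body presses on something with over 40 N, if the wrist force passes 120 N, or if a joint passes its speed limit or range.

## Robot

A 6-joint arm with a two-finger parallel gripper is mounted at the origin on the work surface. World frame = base frame: x ahead of the robot, y to its left, z up, the work surface at z = 0. Lengths are in m, angles in degrees, forces in N, time in s.
With the tool pointing down it reaches from about 0.425 to 0.95 m from the base axis. Payload 3.5 kg.
Tool frame: the origin (TCP) lies midway between the tips of the shut fingers; the grasp point (between the pads) lies 19 mm behind it; x points along the fingers, z is the direction in which the jaws open and shut, and the axes are right-handed (so a half turn about x gives the same grasp; the last joint's range is limited). The gripper opens to 85 mm and grips with 20 to 120 N. Pads are 22 mm wide; open, the fingers measure 114 mm over their backs; the gripper's body (76 mm by 85 mm) begins 54 mm behind the grasp point. The pads swing forward as they close: fully open they stand 13 mm farther back than shut.
Start: joints at [59.416, 16.404, 90.338, -0, 73.258, -8.594], TCP at [0.253, 0.626, 0.231] pointing down, gripper open.
Joint ranges: [-158.93, 158.93], [-51.34, 127.21], [12.03, 142.37], [-87.48, 267.48], [13.55, 161.25], [-162.69, 162.69]. Speed limits (degrees/s): [159.86, 159.86, 180, 180, 180, 180].

## Interface

Orientations are given as a 3x3 rotation matrix whose columns are the frame's x, y, z axes.
In Python, from plant import * gives the robot as it stands.
- The arm moves only by the tool play_rows, never from a script. Its argument "deltas" is text: rows parted by semicolons, each of 5 numbers parted by spaces: the gripper's target within -1 to 1 (shut at 1, half-way at 0, fully open at -1), then the shift along the world's x, y, z scaled (see below), then the turn about the world's z scaled (see below). A call has exactly 5 rows; each row is the pose to reach, as a shift and turn from the pose measured when the call began; what a row does not reach only later rows make up. The controller multiplies each number of a shift by 400 mm and each number of a turn by pi/4 rad. A row lasts 1/12 s, in which the tool goes at most 41.7 mm and 7.16 degrees, less where a joint would pass 70% of its speed; a pose out of reach is approached as far as the arm can. A call with a number of a shift or a turn outside -1 to 1 is refused whole. A call with a gripper value outside its range is refused whole. The fingers move at their own pace and stop on an object; "newtons" is the grip in N (left out, the last holds). Time passes only in rows, so rows that repeat a pose let the fingers close, or fill a call up. It gives the time, the measured TCP pose, the force and the opening at its end, in the units of the state.
- get_state(): the state, without advancing time (a new reading comes with each control period).
- camera(name): name is "scene" or "side" or "wrist"; returns a dict with "image" (384x512x3 uint8, red, green, blue), "K" (3x3 intrinsics, pixels), "rvec" (rotation vector, rad) and "tvec" (3), from world to camera coordinates, as OpenCV has them. Camera axes: x right, y down, z forward; pixel columns grow to the right and rows downward; lengths in m; the calibration is good to about 2 mm. A picture is of the moment at which its call begins. There is no depth.
- job_done(): hands the job in, once; it reports no verdict.
The state is a dict: "clock": time; "joint_pos": joint angles; "joint_velocities": joint speeds; "joint_torque": joint torques, N m; "ee_pos": TCP position; "ee_rot": TCP orientation; "ft_force": force on the tool from outside, world axes, zero at the start; "ft_torque": the same for the moment, N m; "gripper_width": finger opening in m.
Only numpy, scipy, OpenCV 4.12 (cv2) and the standard library are available. Lean on these libraries where they do the work, as an engineer would, in place of code of your own. Each camera call takes 0.05 s, during which the arm holds its last target. There are 200 camera calls.

## Working session

There is one attempt and no reset: what is moved stays moved. The work goes in short steps, Python scripts to look and compute and a tool call to move; the robot and the scene stay as the last step left them, time stands still between calls to the robot, and variables do not carry over. Pictures are saved under pics/ and viewed, about 8 in all and at most 12, crops included, and the job is handed in when it is done.

Besides the shell and the picture viewer there is one more tool, called after "Call:" as name(argument=value, ...) on one line, values as JSON. play_rows: Moves the arm, as the interface text tells. Its arguments: {"type":"object","properties":{"deltas":{"type":"string"},"newtons":{"type":"number"}},"required":["deltas"]}

```bash
mkdir -p pics; cat > h.py <<'E'
from plant import *
import numpy as np, cv2
def snap(name,fn):
    c=camera(name); cv2.imwrite('pics/'+fn,c['image'][:,:,::-1]); np.savez('pics/'+fn+'.npz',K=c['K'],r=np.array(c['rvec'],float),t=np.array(c['tvec'],float)); return c
def ray(fn,uv,z):
    d=np.load('pics/'+fn+'.npz');R=cv2.Rodrigues(d['r'])[0];C=-R.T@d['t'].ravel()
    v=R.T@np.linalg.inv(d['K'])@np.array([*uv,1.]);return C+v*(z-C[2])/v[2]
def proj(fn,P):
    d=np.load('pics/'+fn+'.npz');return cv2.projectPoints(np.array(P,float).reshape(-1,1,3),d['r'],d['t'],d['K'],None)[0].reshape(-1,2)
E
python3 - <<'E'
from h import *
a=snap('scene','a.png');b=snap('side','b.png');c=snap('wrist','c.png')
import cv2
cv2.imwrite('pics/ab.png',cv2.resize(np.vstack([np.hstack([a['image'],b['image']]),np.hstack([c['image'],c['image']*0])])[:,:,::-1],(800,600),interpolation=cv2.INTER_AREA))
s=get_state();print(s)
E
```

```text
{'clock': 0.15, 'joint_pos': array([ 5.94169971e+01,  1.64450652e+01,  9.04027980e+01,  2.39573640e-04,
        7.32566166e+01, -8.59492297e+00]), 'joint_velocities': array([-0.11570016, -0.20086501, -0.34148573, -0.06194058, -0.02417862,
       -0.03486437]), 'joint_torque': array([ 9.97153984e-04, -4.06603432e+01, -2.93139303e+01, -1.40682509e-04,
        3.94391507e-03, -2.61938413e-05]), 'ee_pos': array([0.25245125, 0.62547805, 0.23023371]), 'ee_rot': array([[-9.31225422e-04, -9.27261188e-01,  3.74413971e-01],
       [-1.56781297e-03,  3.74415027e-01,  9.27259904e-01],
       [-9.99998337e-01,  2.76476916e-04, -1.80243691e-03]]), 'ft_force': array([ 0.84855043, -0.65560005, -0.23919121]), 'ft_torque': array([ 0.02734006,  0.01214283, -0.01831074]), 'gripper_width': 0.0859533261379451}
```

View pics/ab.png

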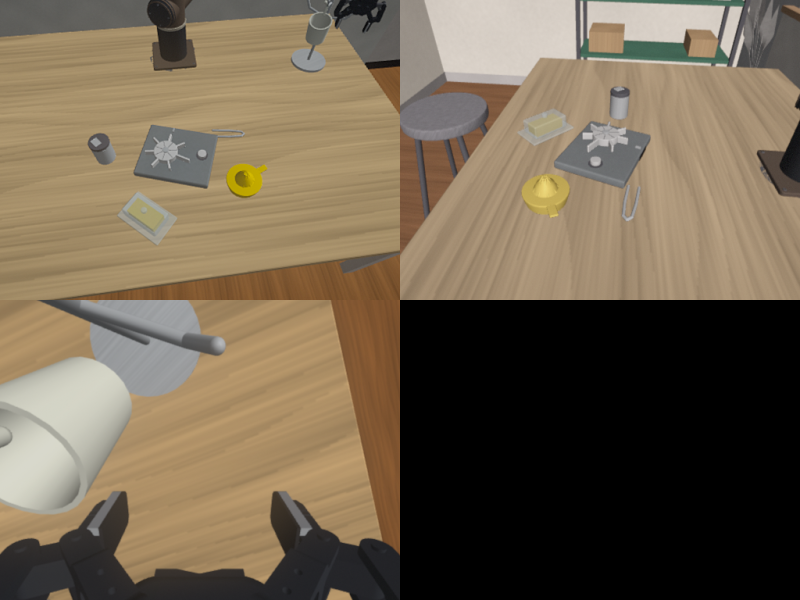

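```bash
python3 - <<'E'
from h import *
a=cv2.imread('pics/a.png');b=cv2.imread('pics/b.png')
A=cv2.resize(a[155:245,165:285],(800,600),interpolation=cv2.INTER_CUBIC)
B=cv2.resize(b[150:240,195:315],(800,600),interpolation=cv2.INTER_CUBIC)
cv2.imwrite('pics/a1.png',A);cv2.imwrite('pics/b1.png',B)
# rough
print(ray('a.png',(166*1.28,151*1.28),.056), ray('b.png',((605-400)*1.28,133*1.28),.056))
for n,p,z in [('key',(202,154),.044),('juicer',(245,181),.0),('shaker',(104,160),0),('butter',(147,217),.03),('tongs',(229,133),0),('lampbase',(310,60),0)]: print(n,ray('a.png',(p[0]*1.28,p[1]*1.28),z))
E
```

```text
[ 0.56116686 -0.06541664  0.056     ] [ 0.55716184 -0.05777048  0.056     ]
key [0.58059837 0.05254941 0.044     ]
juicer [0.67620975 0.18396976 0.        ]
shaker [ 5.34198694e-01 -2.85497315e-01  1.11022302e-16]
butter [ 0.76913632 -0.1369197   0.03      ]
tongs [0.47490435 0.16835619 0.        ]
lampbase [ 1.16504031e-01  6.10574937e-01 -1.11022302e-16]
```

View pics/a1.png

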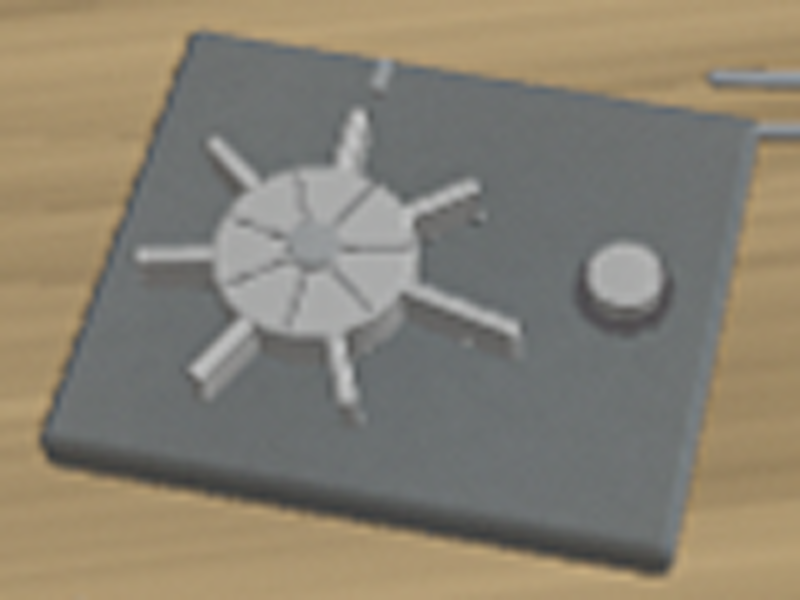

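View pics/b1.png

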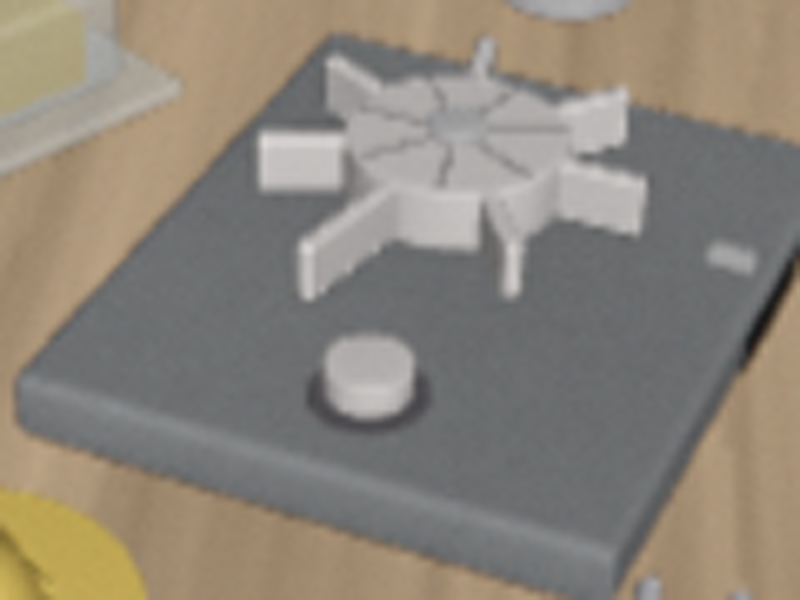

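```bash
cat > fit.py <<'E'
from h import *
from scipy.optimize import least_squares
def cv(p,o): return ((p[0]+.5)*.15-.5+o[0],(p[1]+.5)*.15-.5+o[1])
OA=(165,155);OB=(195,150)
D={'hub':(0,0,.061),'key':(-.02,.12,.044),'c1':(-.118,-.09,.03),'c2':(-.118,.16,.03),'c3':(.09,.16,.03),'c4':(.09,-.09,.03),'ptr':(-.103,0,.036)}
obs=[('a.png',OA,dict(hub=(313,245),key=(626,272),c1=(195,33),c2=(757,118),c3=(670,550),c4=(45,437),ptr=(384,72))),
('b.png',OB,dict(hub=(462,122),key=(370,357),c2=(615,545),c3=(25,378),c4=(335,37),ptr=(733,255)))]
def W(p,P):
    c,s=np.cos(p[2]),np.sin(p[2]);return np.array([p[0]+c*P[0]-s*P[1],p[1]+s*P[0]+c*P[1],P[2]])
def res(p,v=False):
    o=[]
    for f,O,d in obs:
        for k in d:
            e=proj(f,W(p,D[k]))[0]-cv(d[k],O); o+=list(e)
            if v: print(f,k,e.round(2))
    return o
p=least_squares(res,[.56,-.06,0],loss='soft_l1').x
E
python3 - <<'E'
from fit import *
print(p);res(p,True)
for f,O,t in (('a.png',OA,(520,328)),('b.png',OB,(305,243))):
    q=ray(f,cv(t,O),.055);d=q[:2]-p[:2];print(q,np.hypot(*d),'wheel',np.arctan2(d[1],d[0])-p[2]-np.pi)
def L(fn,uv):
    d=np.load('pics/'+fn+'.npz');R=cv2.Rodrigues(d['r'])[0];v=R.T@np.linalg.inv(d['K'])@np.array([*uv,1.]);return -R.T@d['t'].ravel(),v/np.linalg.norm(v)
c1,v1=L('a.png',(318*1.28,28*1.28));c2,v2=L('c.png',(90,173))
s=np.linalg.lstsq(np.c_[v1,-v2],c2-c1,rcond=None)[0];print('cup',c1+s[0]*v1,c2+s[1]*v2,'wristcam',c2)
for n,uv in (('key',(202,154)),('tongs tip',(212,132)),('juicer tab',(266,167))): print(n,ray('a.png',np.array(uv)*1.28,.02))
E
```

```text
[ 0.55539669 -0.06609115 -0.32475312]
a.png hub [ 0.36 -0.92]
a.png key [ 0.34 -0.2 ]
a.png c1 [-0.35 -2.08]
a.png c2 [ 1.36 -1.12]
a.png c3 [1.14 0.69]
a.png c4 [-1.57  0.12]
a.png ptr [ 0.25 -0.24]
b.png hub [-0.39 -1.31]
b.png key [ 0.15 -0.36]
b.png c2 [0.41 0.97]
b.png c3 [-2.75 -1.4 ]
b.png c4 [-0.52 -2.79]
b.png ptr [ 0.38 -1.54]
[0.6020141  0.00855518 0.055     ] 0.08800713708093333 wheel -1.8042903696186383
[0.6007008  0.01073534 0.055     ] 0.08918952560080938 wheel -1.7788502341007784
cup [0.18280174 0.54578107 0.20790591] [0.18831975 0.55113344 0.20491872] wristcam [0.18046656 0.65353828 0.3738984 ]
key [0.56572842 0.05474181 0.02      ]
tongs tip [0.47685332 0.10336619 0.02      ]
juicer tab [0.64376349 0.25996279 0.02      ]
```

Call:
play_rows(deltas="1 0.07 -0.01 0.06 0; 1 0.15 -0.03 0.11 0; 1 0.23 -0.05 0.16 0; 1 0.31 -0.08 0.2 0; 1 0.38 -0.11 0.22 0", newtons=20)

```text
clock: 0.57
ee_pos: [0.4066, 0.5814, 0.3211]
ee_rot: [[0.002, -0.927, 0.374], [0.001, 0.374, 0.927], [-1.0, -0.001, 0.002]]
ft_force: [-0.4, 0.5, 0.6]
gripper_width: 0.0253
```

Call:
play_rows(deltas="1 0.06 -0.08 0 -0.1; 1 0.12 -0.16 0 -0.2; 1 0.17 -0.24 0 -0.3; 1 0.22 -0.33 0 -0.4; 1 0.26 -0.42 0 -0.5")

```text
clock: 0.98
ee_pos: [0.5116, 0.4115, 0.3203]
ee_rot: [[0.002, -0.711, 0.704], [-0.0, 0.704, 0.711], [-1.0, -0.001, 0.001]]
ft_force: [0.4, 0.5, -1.3]
gripper_width: 0.0002
```

Call:
play_rows(deltas="1 0.04 -0.1 0 -0.05; 1 0.08 -0.2 0 -0.1; 1 0.12 -0.3 0 -0.15; 1 0.15 -0.4 0 -0.2; 1 0.17 -0.5 0 -0.25")

```text
clock: 1.4
ee_pos: [0.5789, 0.2148, 0.3198]
ee_rot: [[0.001, -0.558, 0.83], [-0.001, 0.83, 0.558], [-1.0, -0.001, 0.0]]
ft_force: [0.1, -0.1, -0.1]
gripper_width: 0.0
```

Call:
play_rows(deltas="1 0.03 -0.1 -0.02 0; 1 0.05 -0.2 -0.05 0; 1 0.07 -0.3 -0.1 0; 1 0.09 -0.4 -0.15 0; 1 0.09 -0.48 -0.2 0")

```text
clock: 1.82
ee_pos: [0.6153, 0.0268, 0.2433]
ee_rot: [[0.003, -0.558, 0.83], [-0.001, 0.83, 0.558], [-1.0, -0.003, 0.002]]
ft_force: [0.9, -0.1, -0.4]
gripper_width: 0.0001
```

Call:
play_rows(deltas="1 0 -0.12 0 0; 1 0 -0.12 0 0; 1 0 -0.12 0 0; 1 0 -0.12 0 0; 1 0 -0.12 0 0")

```text
clock: 2.23
ee_pos: [0.6155, -0.0199, 0.2438]
ee_rot: [[0.004, -0.559, 0.829], [-0.001, 0.829, 0.559], [-1.0, -0.003, 0.003]]
ft_force: [0.8, 0.4, 0.3]
gripper_width: -0.0
```

```bash
python3 - <<'E'
from fit import *
s=get_state();print(s['ee_pos'],s['ft_force'])
d=snap('wrist','d.png')
im=d['image'][:,:,::-1].copy()
for k in D: 
    u=proj('d.png',W(p,D[k]))[0]; cv2.circle(im,tuple(int(x) for x in u),2,(0,0,255),-1)
cv2.imwrite('pics/d1.png',cv2.resize(im,(800,600),interpolation=cv2.INTER_CUBIC))
E
```

```text
[ 0.61551489 -0.01988358  0.24381745] [0.75471779 0.36281512 0.28092438]
```

View pics/d1.png

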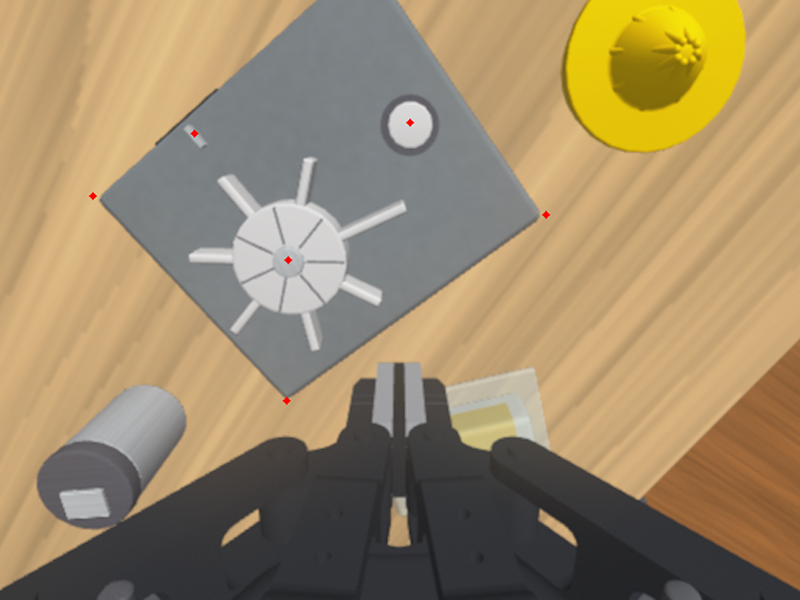

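Call:
play_rows(deltas="1 0.004 -0.015 -0.08 0; 1 0.004 -0.015 -0.17 0; 1 0.004 -0.015 -0.25 0; 1 0.004 -0.015 -0.33 0; 1 0.004 -0.015 -0.38 0")

```text
clock: 2.7
ee_pos: [0.6154, -0.0232, 0.0885]
ee_rot: [[-0.0, -0.561, 0.828], [0.0, 0.828, 0.561], [-1.0, 0.0, 0.0]]
ft_force: [-1.2, -0.4, -0.3]
gripper_width: -0.0004
```

Call:
play_rows(deltas="1 0 0 -0.03 0; 1 0 0 -0.06 0; 1 0 0 -0.08 0; 1 0 0 -0.1 0; 1 0 0 -0.12 0")

```text
clock: 3.12
ee_pos: [0.6166, -0.0231, 0.0414]
ee_rot: [[0.003, -0.562, 0.827], [-0.0, 0.827, 0.562], [-1.0, -0.002, 0.002]]
ft_force: [0.1, -0.2, 0.1]
gripper_width: -0.0001
```

Call:
play_rows(deltas="1 -0.01 0.013 0 0.11; 1 -0.019 0.023 0 0.2; 1 -0.0255 0.029 0 0.26; 1 -0.031 0.034 0 0.32; 1 -0.037 0.039 0 0.37")

```text
clock: 3.53
ee_pos: [0.6035, -0.0079, 0.0425]
ee_rot: [[0.008, -0.777, 0.63], [-0.001, 0.63, 0.777], [-1.0, -0.006, 0.004]]
ft_force: [1.4, -0.4, -1.7]
gripper_width: -0.0002
```

```bash
cat > arc.py <<'E'
import sys
from h import *
s=get_state();e=s['ee_pos'];c=np.array([.5554,-.0661]);d=e[:2]-c;th=np.arctan2(d[1],d[0]);z=s['ee_rot'][:,2];jaw=np.arctan2(z[1],z[0])
print('r',np.hypot(*d),'th',th,'jaw',jaw,'z',e[2],'F',s['ft_force'].round(2))
for a in map(float,sys.argv[1:]):
    q=c+.075*np.array([np.cos(a),np.sin(a)]);print(a,((q-e[:2])/.4).round(4),'turn',round((a-jaw)/(np.pi/4),3))
E
python3 arc.py 1.0 1.05 1.1 1.15 1.2 1.25 1.3
```

```text
r 0.07547852640656601 th 0.8800634868470067 jaw 0.8893553748444114 z 0.04245967465439443 F [ 1.42 -0.41 -1.68]
1.0 [-0.0189  0.0123] turn 0.141
1.05 [-0.0269  0.0172] turn 0.205
1.1 [-0.0352  0.0217] turn 0.268
1.15 [-0.0436  0.0257] turn 0.332
1.2 [-0.0523  0.0293] turn 0.396
1.25 [-0.0611  0.0325] turn 0.459
1.3 [-0.0701  0.0352] turn 0.523
```

Call:
play_rows(deltas="1 -0.007 0.005 0 0.05; 1 -0.013 0.009 0 0.1; 1 -0.019 0.012 0 0.14; 1 -0.027 0.017 0 0.2; 1 -0.035 0.022 0 0.27")

```text
clock: 3.95
ee_pos: [0.5909, 0.0006, 0.0437]
ee_rot: [[0.011, -0.893, 0.45], [0.0, 0.45, 0.893], [-1.0, -0.01, 0.005]]
ft_force: [-0.2, -0.5, -0.5]
gripper_width: -0.0001
```

```bash
python3 arc.py 1.1 1.15 1.2 1.25 1.3 1.35 1.4
```

```text
r 0.0755803484418012 th 1.0811377105438134 jaw 1.1035982775087487 z 0.043712276626444745 F [-0.22 -0.54 -0.46]
1.1 [-0.0038  0.0004] turn -0.005
1.15 [-0.0123  0.0044] turn 0.059
1.2 [-0.0209  0.008 ] turn 0.123
1.25 [-0.0297  0.0112] turn 0.186
1.3 [-0.0387  0.0139] turn 0.25
1.35 [-0.0478  0.0162] turn 0.314
1.4 [-0.057  0.018] turn 0.377
```

Call:
play_rows(deltas="1 -0.008 0.0025 -0.004 0.02; 1 -0.015 0.0055 -0.006 0.08; 1 -0.021 0.008 -0.006 0.12; 1 -0.03 0.011 -0.006 0.18; 1 -0.039 0.014 -0.006 0.25")

```text
clock: 4.37
ee_pos: [0.576, 0.006, 0.0421]
ee_rot: [[0.013, -0.964, 0.266], [0.002, 0.266, 0.964], [-1.0, -0.012, 0.006]]
ft_force: [-0.2, 0.6, -0.3]
gripper_width: -0.0
```

```bash
python3 arc.py 1.25 1.3 1.35 1.4 1.45; python3 - <<'E'
from h import *
b=snap('side','e.png');a=snap('scene','f.png')
cv2.imwrite('pics/e1.png',cv2.resize(np.hstack([b['image'][130:250,175:335],a['image'][140:260,150:310]])[:,:,::-1],(800,300),interpolation=cv2.INTER_CUBIC))
E
```

```text
r 0.07502818527002798 th 1.2922945591226198 jaw 1.3013820545042583 z 0.042086434977158735 F [-0.22  0.63 -0.29]
1.25 [ 0.0076 -0.0024] turn -0.065
1.3 [-0.0014  0.0003] turn -0.002
1.35 [-0.0105  0.0026] turn 0.062
1.4 [-0.0197  0.0044] turn 0.126
1.45 [-0.029   0.0058] turn 0.189
```

View pics/e1.png

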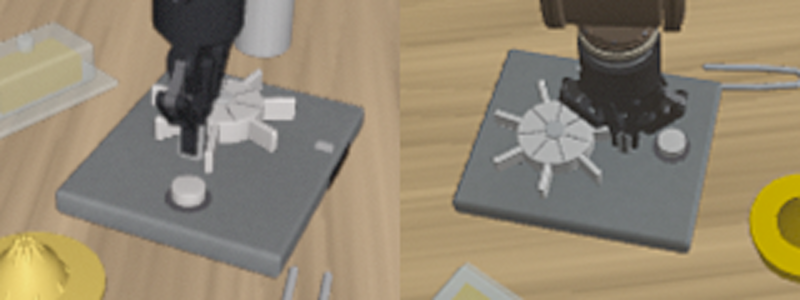

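Call:
play_rows(deltas="1 -0.004 0.001 0 0.02; 1 -0.008 0.002 0 0.04; 1 -0.012 0.003 0 0.06; 1 -0.016 0.0036 0 0.08; 1 -0.016 0.0036 0 0.08")

```text
clock: 4.88
ee_pos: [0.5687, 0.0077, 0.0417]
ee_rot: [[0.011, -0.978, 0.207], [0.003, 0.207, 0.978], [-1.0, -0.01, 0.006]]
ft_force: [0.5, 0.6, -0.4]
gripper_width: -0.0003
```

```bash
python3 arc.py 1.35 1.4 1.45; python3 - <<'E'
from h import *
b=snap('side','g.png');a=snap('scene','h.png')
cv2.imwrite('pics/g1.png',cv2.resize(np.hstack([b['image'][130:250,175:335],a['image'][140:260,150:310]])[:,:,::-1],(800,300),interpolation=cv2.INTER_CUBIC))
E
```

```text
r 0.07500769790261336 th 1.3931169111664117 jaw 1.3627161939372807 z 0.041658320535286134 F [ 0.47  0.56 -0.45]
1.35 [ 0.0079 -0.0016] turn -0.016
1.4 [-0.0013  0.0002] turn 0.047
1.45 [-0.0105  0.0016] turn 0.111
```

View pics/g1.png

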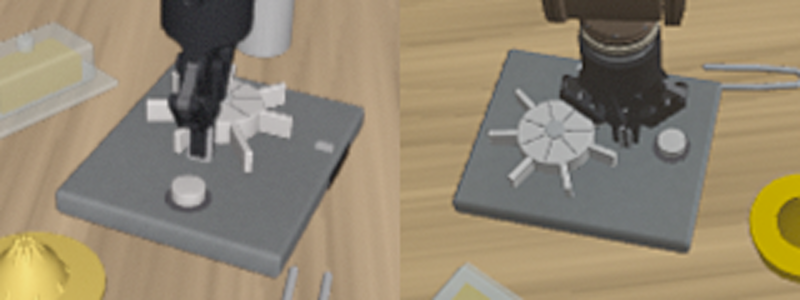

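```bash
python3 arc.py 1.45 1.5 1.55 1.6 1.65
```

```text
r 0.07499080043037532 th 1.3890812230718543 jaw 1.3619551936268173 z 0.0417357111417524 F [ 0.62 -0.08 -0.59]
1.45 [-0.0113  0.0017] turn 0.112
1.5 [-0.0206  0.0026] turn 0.176
1.55 [-0.03    0.0031] turn 0.239
1.6 [-0.0394  0.003 ] turn 0.303
1.65 [-0.0487  0.0025] turn 0.367
```

Call:
play_rows(deltas="1 -0.0105 0.0016 0 0.11; 1 -0.02 0.003 0 0.18; 1 -0.029 0.0036 0 0.24; 1 -0.038 0.0038 0 0.3; 1 -0.048 0.0036 0 0.36")

```text
clock: 5.4
ee_pos: [0.5497, 0.0091, 0.0418]
ee_rot: [[0.011, -0.997, -0.076], [0.006, -0.076, 0.997], [-1.0, -0.011, 0.006]]
ft_force: [0.0, 0.8, 0.7]
gripper_width: 0.0001
```

```bash
python3 arc.py 1.68 1.72 1.76 1.8 1.85 1.9
```

```text
r 0.0754000207328606 th 1.6458689839928713 jaw 1.646812106588397 z 0.04176055329728121 F [0.02 0.8  0.75]
1.68 [-0.0063 -0.0016] turn 0.042
1.72 [-0.0137 -0.0026] turn 0.093
1.76 [-0.0211 -0.0038] turn 0.144
1.8 [-0.0285 -0.0054] turn 0.195
1.85 [-0.0375 -0.0077] turn 0.259
1.9 [-0.0465 -0.0105] turn 0.322
```

Call:
play_rows(deltas="1 -0.006 -0.0016 0 0.04; 1 -0.014 -0.0026 0 0.09; 1 -0.021 -0.004 0 0.14; 1 -0.0285 -0.0054 -0.001 0.2; 1 -0.0375 -0.0077 -0.001 0.26")

```text
clock: 5.82
ee_pos: [0.5355, 0.0062, 0.0418]
ee_rot: [[0.011, -0.96, -0.278], [0.009, -0.278, 0.961], [-1.0, -0.013, 0.005]]
ft_force: [0.7, 0.7, 0.1]
gripper_width: -0.0002
```

```bash
python3 arc.py 1.9 1.95 2.0 2.05 2.1
```

```text
r 0.07502782609581705 th 1.8387965458133417 jaw 1.8527143636938364 z 0.041767448063799346 F [0.75 0.75 0.15]
1.9 [-0.0109 -0.0034] turn 0.06
1.95 [-0.0197 -0.0067] turn 0.124
2.0 [-0.0284 -0.0104] turn 0.188
2.05 [-0.0368 -0.0145] turn 0.251
2.1 [-0.045 -0.019] turn 0.315
```

Call:
play_rows(deltas="1 -0.011 -0.0034 0 0.06; 1 -0.02 -0.0067 0 0.12; 1 -0.028 -0.0104 0 0.19; 1 -0.037 -0.0145 -0.001 0.25; 1 -0.045 -0.019 -0.001 0.31")

```text
clock: 6.23
ee_pos: [0.5178, -0.0014, 0.0416]
ee_rot: [[0.01, -0.864, -0.503], [0.011, -0.503, 0.864], [-1.0, -0.014, 0.005]]
ft_force: [0.7, -0.4, -0.4]
gripper_width: -0.0002
```

```bash
python3 arc.py 2.12 2.15 2.18 2.21 2.24 2.27
```

```text
r 0.0748175037719543 th 2.097913647182316 jaw 2.0982825520964488 z 0.04155369437810387 F [ 0.71 -0.42 -0.39]
2.12 [-0.0038 -0.0017] turn 0.028
2.15 [-0.0085 -0.0047] turn 0.066
2.18 [-0.0132 -0.0079] turn 0.104
2.21 [-0.0178 -0.0112] turn 0.142
2.24 [-0.0222 -0.0146] turn 0.18
2.27 [-0.0266 -0.0182] turn 0.219
```

Call:
play_rows(deltas="1 -0.004 -0.002 0 0.03; 1 -0.0085 -0.0047 0 0.07; 1 -0.013 -0.008 0 0.1; 1 -0.018 -0.011 0 0.14; 1 -0.022 -0.0146 0 0.18")

```text
clock: 6.65
ee_pos: [0.509, -0.0073, 0.0416]
ee_rot: [[0.008, -0.784, -0.621], [0.013, -0.621, 0.784], [-1.0, -0.014, 0.005]]
ft_force: [-0.7, 0.1, -0.2]
gripper_width: -0.0
```

```bash
python3 arc.py 2.24 2.27 2.3; python3 - <<'E'
from h import *
b=snap('side','i.png');a=snap('scene','j.png')
cv2.imwrite('pics/i1.png',cv2.resize(np.hstack([b['image'][130:250,175:335],a['image'][140:260,150:310]])[:,:,::-1],(800,300),interpolation=cv2.INTER_CUBIC))
E
```

```text
r 0.0748735115100666 th 2.239299381448005 jaw 2.241070490863661 z 0.04164551917461941 F [-0.75  0.08 -0.17]
2.24 [-0.0003  0.0002] turn -0.001
2.27 [-0.0047 -0.0034] turn 0.037
2.3 [-0.0089 -0.0071] turn 0.075
```

View pics/i1.png

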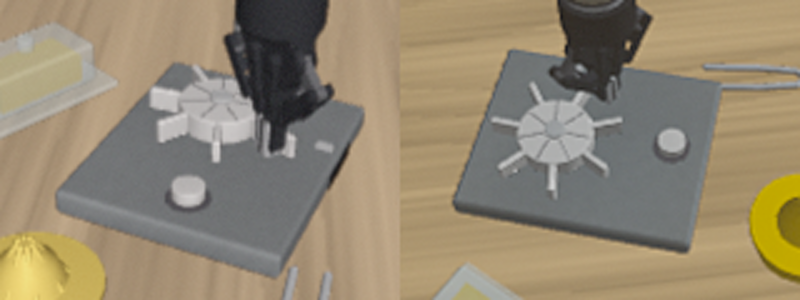

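Call:
play_rows(deltas="1 -0.003 -0.002 0 0.02; 1 -0.005 -0.0035 0 0.04; 1 -0.007 -0.0055 0 0.055; 1 -0.008 -0.0065 0 0.065; 1 -0.008 -0.0065 0 0.065")

```text
clock: 7.17
ee_pos: [0.5057, -0.0101, 0.0416]
ee_rot: [[0.007, -0.752, -0.659], [0.013, -0.659, 0.752], [-1.0, -0.014, 0.005]]
ft_force: [-0.8, 0.2, 0.2]
gripper_width: 0.0
```

```bash
python3 arc.py 2.24 2.27 2.3; python3 - <<'E'
from h import *
b=snap('side','k.png');a=snap('scene','l.png')
A=cv2.imread('pics/j.png')[...,::-1].astype(int)[140:260,150:310];print('changed px scene',(np.abs(A-a['image'][140:260,150:310]).sum(2)>60).sum())
cv2.imwrite('pics/k1.png',cv2.resize(np.hstack([b['image'][130:250,175:335],a['image'][140:260,150:310]])[:,:,::-1],(800,300),interpolation=cv2.INTER_CUBIC))
E
```

```text
r 0.0749245365632321 th 2.2968784646292324 jaw 2.290448332063126 z 0.04156950222996096 F [-0.75  0.17  0.18]
2.24 [0.008 0.007] turn -0.064
2.27 [0.0037 0.0034] turn -0.026
2.3 [-0.0006 -0.0002] turn 0.012
changed px scene 837
```

Call:
play_rows(deltas="1 0 0 0.02 0; 1 0 0 0.06 0; 1 0 0 0.11 0; 1 0 0 0.16 0; 1 0 0 0.2 0")

```text
clock: 7.68
ee_pos: [0.5063, -0.0101, 0.1237]
ee_rot: [[0.009, -0.752, -0.659], [0.013, -0.659, 0.752], [-1.0, -0.015, 0.003]]
ft_force: [0.9, -0.1, 0.2]
gripper_width: -0.0003
```

Call:
play_rows(deltas="1 0.03 0.03 0 0; 1 0.07 0.07 0 0; 1 0.11 0.11 0 0; 1 0.15 0.145 0 0; 1 0.172 0.16 0 0")

```text
clock: 8.1
ee_pos: [0.5766, 0.0553, 0.1247]
ee_rot: [[0.011, -0.751, -0.66], [0.013, -0.66, 0.751], [-1.0, -0.017, 0.002]]
ft_force: [-0.6, -0.8, 0.2]
gripper_width: -0.0002
```

```bash
python3 - <<'E'
from fit import *
s=get_state();e=s['ee_pos'];k=W(p,D['key']);print(e,k,((k-e)/.4).round(4))
b=snap('side','m.png');a=snap('scene','n.png')
cv2.imwrite('pics/m1.png',cv2.resize(np.hstack([b['image'][130:250,175:335],a['image'][140:260,150:310]])[:,:,::-1],(800,300),interpolation=cv2.INTER_CUBIC))
E
```

```text
[0.57658376 0.0553489  0.12470726] [0.57473108 0.05401789 0.044     ] [-0.0046 -0.0033 -0.2018]
```

View pics/m1.png

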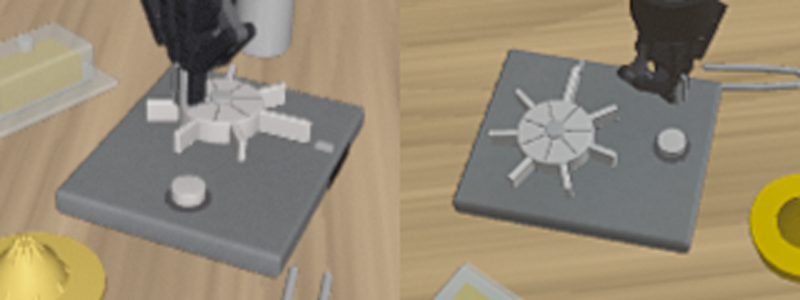

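Both views show the long lug pointing at the rib. The next step is the key.

Call:
play_rows(deltas="1 -0.004 -0.003 -0.05 0; 1 -0.0046 -0.0033 -0.1 0; 1 -0.0046 -0.0033 -0.14 0; 1 -0.0046 -0.0033 -0.17 0; 1 -0.0046 -0.0033 -0.18 0")

```text
clock: 8.62
ee_pos: [0.5721, 0.0527, 0.0499]
ee_rot: [[0.005, -0.752, -0.66], [0.013, -0.66, 0.752], [-1.0, -0.012, 0.006]]
ft_force: [-0.1, -1.2, 0.0]
gripper_width: 0.0
```

Call:
play_rows(deltas="1 0 0 -0.01 0; 1 0 0 -0.02 0; 1 0 0 -0.03 0; 1 0 0 -0.037 0; 1 0 0 -0.042 0")

```text
clock: 9.03
ee_pos: [0.5724, 0.0524, 0.0365]
ee_rot: [[0.003, -0.751, -0.66], [0.012, -0.66, 0.751], [-1.0, -0.01, 0.007]]
ft_force: [-11.9, -1.9, 26.7]
gripper_width: -0.0002
```

Call:
play_rows(deltas="1 0 0 0.005 0; 1 0 0 0.02 0; 1 0 0 0.05 0; 1 0 0 0.1 0; 1 0 0 0.15 0")

```text
clock: 9.45
ee_pos: [0.5721, 0.0524, 0.097]
ee_rot: [[0.002, -0.751, -0.66], [0.012, -0.66, 0.751], [-1.0, -0.01, 0.007]]
ft_force: [0.4, -0.3, 0.6]
gripper_width: 0.0
```

Call:
play_rows(deltas="1 0 0 0.05 0; 1 0 0 0.1 0; 1 0.03 0.05 0.15 0; 1 0.05 0.1 0.2 0; 1 0.05 0.15 0.2 0")

```text
clock: 9.87
ee_pos: [0.5963, 0.113, 0.1837]
ee_rot: [[0.014, -0.752, -0.659], [0.012, -0.659, 0.752], [-1.0, -0.019, -0.0]]
ft_force: [0.3, -0.7, 0.7]
gripper_width: -0.0002
```

Call:
play_rows(deltas="1 0 0.07 0.02 0; 1 0 0.14 0.04 0; 1 0 0.2 0.04 0; 1 0 0.2 0.04 0; 1 0 0.2 0.04 0")

```text
clock: 10.28
ee_pos: [0.5962, 0.1941, 0.2002]
ee_rot: [[0.015, -0.75, -0.661], [0.012, -0.661, 0.75], [-1.0, -0.02, -0.001]]
ft_force: [-0.6, 0.4, -0.7]
gripper_width: 0.0001
```

```bash
python3 - <<'E'
from fit import *
s=get_state();print(s['clock'],s['ee_pos'],s['ft_force'].round(1))
b=snap('side','o.png');a=snap('scene','q.png')
I=[b['image'][145:235,195:315],a['image'][150:240,165:285]]
cv2.imwrite('pics/o1.png',cv2.resize(np.hstack(I)[:,:,::-1],(800,300),interpolation=cv2.INTER_CUBIC))
# shift of base vs start: ECC on base-corner patches
for f0,f1,bx in (('b.png','o.png',[(195,195,40,30),(228,180,50,35),(300,160,16,25)]),('a.png','q.png',[(165,210,50,30),(245,190,35,35),(210,155,20,20)])):
    A=cv2.imread('pics/'+f0,0).astype(np.float32);B=cv2.imread('pics/'+f1,0).astype(np.float32)
    for x,y,w,h in bx: print(f1,(x,y),cv2.phaseCorrelate(A[y:y+h,x:x+w],B[y:y+h,x:x+w]))
E
```

```text
10.2833 [0.5962334  0.19405701 0.20020648] [-0.6  0.4 -0.7]
o.png (195, 195) ((0.047978524424664215, 0.1498337202146125), 1.0251169155041377)
o.png (228, 180) ((0.05912323025195576, -0.005284471831846105), 0.8532458432515462)
o.png (300, 160) ((0.1144157172218172, 0.42432442721070807), 1.0416888147592545)
q.png (165, 210) ((0.007948368767877412, 0.04881084410042824), 0.9852133671442668)
q.png (245, 190) ((0.020426998434853516, -0.013875198826010404), 1.0267381065605599)
q.png (210, 155) ((1.054179740748502, 0.059596297745443394), 0.6839646023511886)
```

View pics/o1.png

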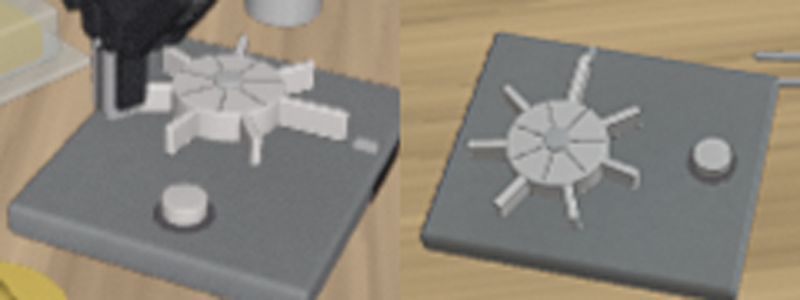

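```bash
python3 - <<'E'
from fit import *
q=ray('q.png',(222,165.5),.055)[:2]-p[:2];a=np.arctan2(q[1],q[0])-p[2]-np.pi;a=(a+np.pi)%(2*np.pi)-np.pi
print('wheel',a,np.hypot(*q))
if abs(a)<.15: job_done();print('done')
E
```

```text
wheel -0.047269102913565675 0.087933760928991
the job is handed in; nothing more can be done
done
```

I advanced the wheel two clicks anticlockwise with the shut fingertips, so the long lug now points at the pointer rib. I then pressed the release key, let it come up again, moved the arm clear and handed the job in at about 10.3 s.

- **Wheel:** it started near -1.80. I pushed slowly on the long lug, just past each half-click. The final picture puts the wheel at about -0.05 rad with the tip at 88 mm, which matches the 0 click within measuring error.
- **Key:** the fingertips went down to 36.5 mm, about 7.5 mm below the raised key top, so the key was at its stop. In the last picture it is up again.
- **Dispenser:** four of the six patches I compared on its base moved less than 0.2 px. One showed 0.4 px and one showed 1 px. The 1 px patch is beside the pointer, where the lug now lies, so I put it down to the lug rather than a shift.
- **Other objects:** nothing I saw in the pictures had moved, but I did not measure them. The arm was not touching anything at the end.
- **Harder than intended:** the key press peaked at 26.7 N down with about 12 N sideways, well over the 4 N the key needs.

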